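Sweep the broken pottery off the ware board into the scrap tray

ROBOT

A 7-joint arm with a two-finger parallel gripper is mounted at the origin on the work surface. World frame = base frame: x ahead of the robot, y to its left, z up, the work surface at z = 0. Lengths are in m, angles in rad, forces in N, time in s.
With the tool pointing down it reaches from about 0.425 to 1.025 m from the base axis. Payload 3.6 kg.
Tool frame: the origin (TCP) lies on the centre line of the jaws, within the pads' length; the fingertips stand 17 mm ahead of it and the grasp point (between the pads) lies 2 mm behind it; z points along the fingers, y is the direction in which the jaws open and shut (so a half turn about z gives the same grasp; the last joint's range is limited). The gripper opens to 85 mm and grips with 20 to 120 N. Pads are 22 mm wide; open, the fingers measure 114 mm over their backs; the gripper's body (76 mm by 85 mm) begins 54 mm behind the grasp point. The pads swing forward as they close: fully open they stand 13 mm farther back than shut.
Start: joints at [1.188, 0.591, 0.048, 1.609, -0.033, 0.943, -0.034], TCP at [0.207, -0.695, 0.224] pointing down, gripper open.
Joint ranges: [-2.69, 2.69], [-0.47, 2.24], [-1.27, 1.36], [0.19, 2.51], [-1.53, 4.68], [0.08, 2.07], [-3.09, 3.09]. Speed limits (rad/s): [2.57, 2.57, 3.14, 3.14, 3.14, 3.14, 3.14].

INTERFACE

Orientations are given as a unit quaternion [w, x, y, z].
In Python, from bench import manip, cams, ticket gives the robot as it stands.
- The arm moves only by the tool servo_tool, never from a script. Its argument "plan" is a list of rows, each an object with "slide": the shift along the tool's x, y, z in cm, a list of three; "twist": the turn, a rotation vector about the tool's x, y, z in rad, a list of three; "hand": the finger opening in cm, from 0 to 8.54. A call has 1 to 12 rows; each row is the pose to reach, as a shift and turn from the pose measured when the call began, along the tool's axes at that moment; what a row does not reach only later rows make up. A row lasts 1/8 s, in which the tool goes at most 62.5 mm and 10.7 degrees, less where a joint would pass 70% of its speed; a pose out of reach is approached as far as the arm can. A call with a gripper value outside its range is refused whole. The fingers move at their own pace and stop on an object; "force" is the grip in N (left out, the last holds). Time passes only in rows, so rows that repeat a pose let the fingers close. It gives the time, the measured TCP pose, the force and the opening at its end, in the units of the state.
- manip.observe(): the state, without advancing time (a new reading comes with each control period).
- cams.get_image(name): name is "scene" or "top" or "wrist"; returns a dict with "img" (400x640x3 uint8, red, green, blue), "vertical_fov" (degrees; the focal length in pixels is half the picture's height over the tangent of half this angle, whatever the lens; pixels are square), "cx", "cy" (the principal point, pixels), "rvec" (rotation vector, rad) and "tvec" (3), from world to camera coordinates, as OpenCV has them. Camera axes: x right, y down, z forward; pixel columns grow to the right and rows downward; lengths in m; the calibration is good to about 2 mm. A picture is of the moment at which its call begins. There is no depth.
- ticket.hand_in(): hands the job in, once; it reports no verdict.
The state is a dict: "time_s": time; "joints": joint angles; "joint_velocities": joint speeds; "joint_torque": joint torques, N m; "tool_pos": TCP position; "tcp_rot": TCP orientation; "wrist_force": force on the tool from outside, world axes, zero at the start; "ft_torque": the same for the moment, N m; "gripper_width": opening from 0.0 (shut) to 1.0 (fully open).
Only numpy, scipy, OpenCV 4.12 (cv2) and the standard library are available. Lean on these libraries where they do the work, as an engineer would, in place of code of your own. Each camera call takes 0.05 s, during which the arm holds its last target.

TASK

Three broken pieces of pottery lie on the wooden ware board among three whole little pots. With the fingers, sweep all three broken pieces over the end of the board into the metal scrap tray that stands against it; push them along the board, do not pick them up. Leave the three whole pots on the board standing where they are.

Things in the scene. Friction and masses are not known exactly. Their poses are not given: they have to be found in the camera images.
- board: Fixed wooden ware board, 310 mm along its x, 300 mm along its y, no rim; its top is level and 55 mm above the table. Origin on the table under the board's centre. The scrap tray stands against one of its two y ends (+y or -y, it varies), the mould against the other.
- tray: Fixed open metal scrap tray, 310 mm along its x, 160 mm along its y, 40 mm high outside (its rim is 15 mm lower than the board's top), walls and floor 4 mm thick, empty at the start. Origin at the centre of its underside; axes parallel to the board's. Its long side stands 3 mm from the board's end, so what is pushed over that end drops in.
- mould: Fixed solid upturned plaster dish mould, 310 by 160 mm, 78 mm high, against the end of the board away from the tray. Origin at the centre of its underside. Just an obstacle.
- foot_mid (a point): Broken half of a cup's foot, white glazed ceramic: a floor 48 by 37 mm and 7 mm thick with a ragged curved wall up to 28 mm high round its +y side. About 60 g. This point is near its middle in plan, 10 mm above its underside; nothing of it is farther than 31 mm from the point in plan. Lies flat on the board, any yaw.
- handle_mid (a point): Broken-off mug handle, white glazed ceramic: a C-shaped round bar 16 mm thick lying flat, 60 by 44 mm, open towards its -y. About 50 g. This point is near its middle in plan, 8 mm above its underside; nothing of it is farther than 35 mm from the point in plan. Any yaw.
- corner_mid (a point): Broken corner of a square dish, white glazed ceramic: a floor 44 by 44 mm and 8 mm thick with walls up to 24 mm high along its -x and -y sides. About 70 g. This point is near its middle in plan, 10 mm above its underside; nothing of it is farther than 32 mm from the point in plan. Lies flat on the board, any yaw.
- beaker: Whole small white beaker, rim 50 mm across, 55 mm high, standing loose on the board; origin at the centre of its underside. The three whole pots stand in a row down the board's middle (near board x = 0), in any order; the broken pieces lie on both sides of that row, one on the board's -x side and two, one after the other along y, on its +x side.
- cone: Whole solid white truncated cone, 50 mm across at the foot, 32 mm at the top, 50 mm high, standing loose on the board; origin at the centre of its underside.
- dish: Whole tiny white bowl, rim 56 mm across, 28 mm high, standing loose on the board; origin at the centre of its underside.
There are look-alikes about, which are no part of the job. What is shaped like the beaker but blue or orange is not meant.

How it is judged:
By the outcome, as a careful person would: the job done as asked, in the order asked, and still so for the second after the job is handed in, with the robot touching nothing.
It also fails if it takes over 64 s, if anything falls off the work surface, if the arm or the gripper's body presses on something with over 40 N, if the wrist force passes 120 N, or if a joint passes its speed limit or range.

## Working session

There is one attempt and no reset: what is moved stays moved. The work goes in short steps, Python scripts to look and compute and a tool call to move; the robot and the scene stay as the last step left them, time stands still between calls to the robot, and variables do not carry over. Pictures are saved under pics/ and viewed, and the job is handed in when it is done.

Besides the shell and the picture viewer there is one more tool, called after "Request:" by a JSON object that holds its "op" and its "data", one argument or row to a line. servo_tool: Moves the arm, as the interface text tells. Its arguments: {"type":"object","properties":{"plan":{"type":"array"},"force":{"type":"number"}},"required":["plan"]}

```bash
mkdir -p pics; cat > h.py <<'E'
from bench import manip, cams, ticket
import numpy as np, cv2
def K(d):
    h,w=d['img'].shape[:2]; f=h/2/np.tan(np.radians(d['vertical_fov'])/2)
    return np.array([[f,0,d['cx']],[0,f,d['cy']],[0,0,1]])
def ray(d,uv,z):
    R=cv2.Rodrigues(np.array(d['rvec'],float))[0]; t=np.array(d['tvec'],float).ravel()
    c=-R.T@t; v=R.T@np.linalg.solve(K(d),[uv[0],uv[1],1]); return c+v*(z-c[2])/v[2]
def proj(d,p):
    return cv2.projectPoints(np.array(p,float).reshape(-1,3),np.array(d['rvec'],float),np.array(d['tvec'],float),K(d),None)[0].reshape(-1,2)
def snap(n,f):
    d=cams.get_image(n); cv2.imwrite(f'pics/{f}.png',d['img'][:,:,::-1]); 
    import pickle; pickle.dump(d,open(f'pics/{f}.pkl','wb')); return d
E
python3 - <<'E'
from h import *
for n in ['scene','top','wrist']:
    d=snap(n,n+'0'); print(n,{k:v for k,v in d.items() if k!='img'})
print(manip.observe())
E
```

```text
scene {'vertical_fov': 43.72598605286272, 'cx': 327.94493980721035, 'cy': 202.8344696365966, 'rvec': array([ 1.1861703 ,  2.46326236, -0.87520964]), 'tvec': array([ 0.33337009, -0.30560914,  1.38429875])}
top {'vertical_fov': 52.864570088104806, 'cx': 316.07722823418965, 'cy': 195.45848939449832, 'rvec': array([ 2.15060668, -2.15015425,  0.06964943]), 'tvec': array([0.03463547, 0.55523967, 0.9032153 ])}
wrist {'vertical_fov': 60.95393690315536, 'cx': 321.8954140510981, 'cy': 203.05479172596642, 'rvec': array([-2.32213657,  1.7308602 ,  0.25763617]), 'tvec': array([-0.72411938, -0.0367647 ,  0.38056697])}
{'time_s': 0.15, 'joints': array([ 1.18750491,  0.59190538,  0.04831796,  1.60953838, -0.03330901,
        0.9427104 , -0.03372746]), 'joint_velocities': array([ 0.00032764, -0.00153727,  0.00047962, -0.00308448,  0.0017884 ,
        0.00043651, -0.00025314]), 'joint_torque': array([ 2.54767794e-03, -5.49247921e+01,  1.54941436e+00, -1.98454338e+01,
        9.50917572e-03,  5.70472374e-03,  1.18494415e-05]), 'tool_pos': array([ 0.20699051, -0.69413207,  0.22290189]), 'tcp_rot': array([-8.60921130e-04,  9.89517671e-01,  1.44409164e-01, -1.73487233e-04]), 'wrist_force': array([ 0.49192444, -0.66005167,  0.4154588 ]), 'ft_torque': array([0.0141674 , 0.0259529 , 0.02155052]), 'gripper_width': 1.0003744958052287}
```

View pics/top0.png

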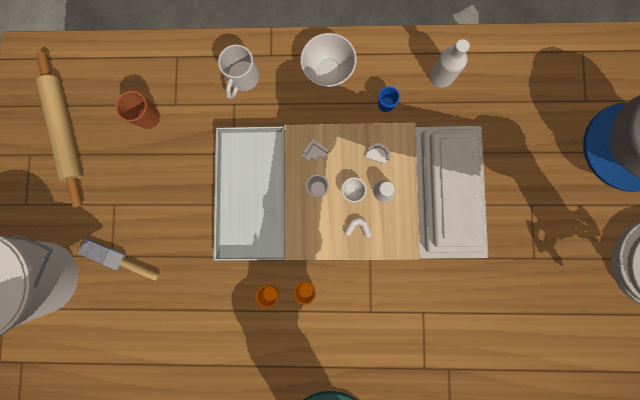

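View pics/scene0.png

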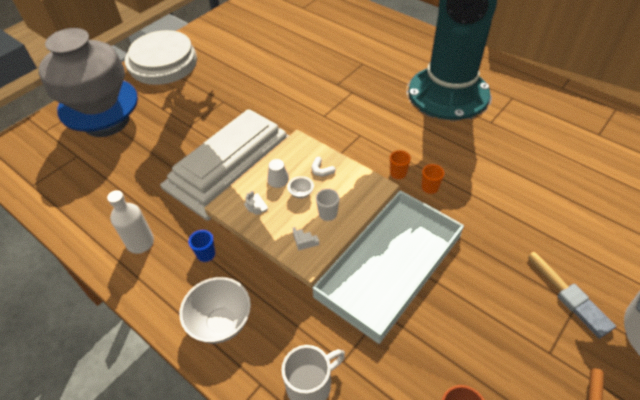

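View pics/wrist0.png

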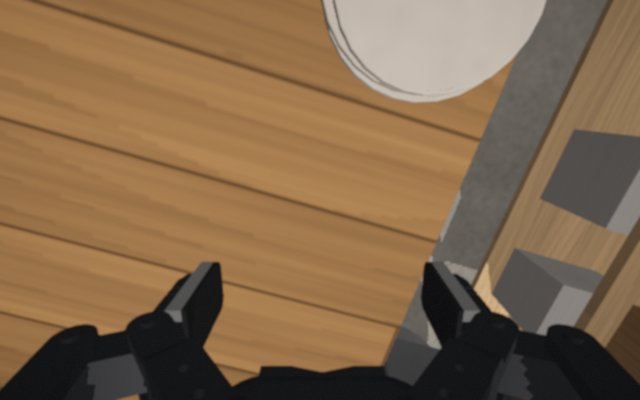

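The top view shows the tray at the left (world +y), the mould at the right, and the board spanning pixels (284–418, 124–260). The pots are in a row near row 188. The corner (315,150) and foot (377,153) lie on the far side, and the handle (358,228) on the near side. I'll enlarge it next.

```bash
python3 - <<'E'
from h import *
import pickle
d=pickle.load(open('pics/top0.pkl','rb'))
c=d['img'][115:270,275:430,::-1]
c=cv2.resize(c,None,fx=3.8,fy=3.8,interpolation=cv2.INTER_CUBIC)
for i in range(0,155,20):
    cv2.putText(c,str(275+i),(int(i*3.8),10),0,.35,(0,0,255)); cv2.line(c,(int(i*3.8),0),(int(i*3.8),588),(0,0,255),1)
    cv2.putText(c,str(115+i),(0,int(i*3.8)+10),0,.35,(0,0,255)); cv2.line(c,(0,int(i*3.8)),(588,int(i*3.8)),(0,0,255),1)
cv2.imwrite('pics/topc.png',c)
for n,uv,z in [('bTL',(284,124.5),.055),('bTR',(415.5,123.5),.055),('bBR',(419,260),.055),('bBL',(284.5,260.5),.055),('trayTL',(216,128),.04),('trayBL',(214,260),.04),('trayBR',(284,260),.04),('mouldTR',(482,127),.0)]:
    print(n,ray(d,uv,z).round(4))
E
```

```text
bTL [0.7169 0.108  0.055 ]
bTR [ 0.7167 -0.1921  0.055 ]
bBR [ 0.4097 -0.1927  0.055 ]
bBL [0.4074 0.1037 0.055 ]
trayTL [0.7142 0.2704 0.04  ]
trayBL [0.4069 0.2664 0.04  ]
trayBR [0.4076 0.1066 0.04  ]
mouldTR [ 0.7224 -0.3615  0.    ]
```

View pics/topc.png

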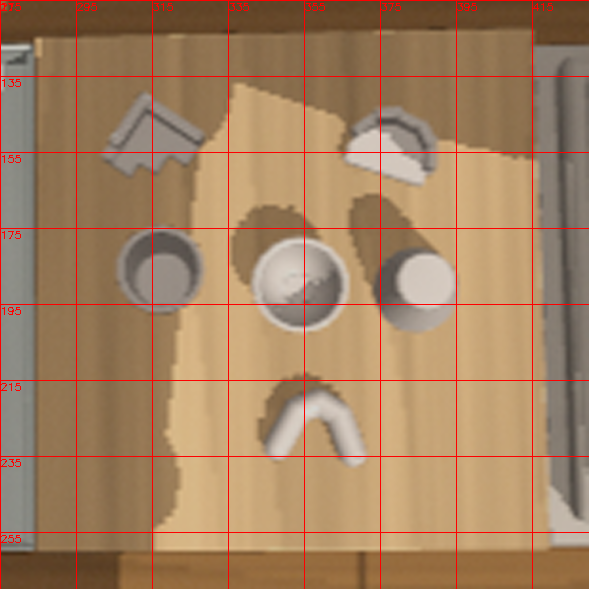

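```bash
python3 - <<'E'
from h import *
import pickle
from scipy.spatial.transform import Rotation as Ro
d=pickle.load(open('pics/top0.pkl','rb'))
g=lambda a,b,z:ray(d,(a/3.8+275-.4,b/3.8+115-.4),z).round(4)[:2]
P={'corner':[(145,92,.079),(103,157,.075),(206,137,.075),(130,177,.063),(190,165,.06)],
'foot':[(343,160,.062),(418,187,.062),(437,165,.08),(390,107,.083),(437,140,.08),(350,125,.08)],
'handle':[(263,455,.063),(290,465,.06),(315,388,.063),(366,460,.063),(350,468,.06)],
'beaker':[(117,270,.11),(203,270,.11),(160,227,.11),(160,313,.11)],
'dish':[(252,284,.083),(348,284,.083),(300,237,.083),(300,331,.083)],
'cone':[(396,280,.105),(456,280,.105),(426,252,.105),(426,309,.105),(415,332,.055)]}
for k,v in P.items(): print(k,[list(map(float,g(*p))) for p in v])
s=manip.observe(); w=s['tcp_rot']; print(Ro.from_quat([w[1],w[2],w[3],w[0]]).as_matrix().round(3))
E
```

```text
corner [[0.6769, 0.0405], [0.6392, 0.0652], [0.6507, 0.0049], [0.6295, 0.05], [0.6371, 0.0145]]
foot [[0.6392, -0.076], [0.6228, -0.1199], [0.6324, -0.1286], [0.666, -0.1017], [0.6471, -0.1289], [0.6562, -0.0788]]
handle [[0.4654, -0.0279], [0.4597, -0.0437], [0.5043, -0.0583], [0.4627, -0.0874], [0.458, -0.0784]]
beaker [[0.5679, 0.0544], [0.5677, 0.0064], [0.5921, 0.0304], [0.5437, 0.0303]]
dish [[0.563, -0.0215], [0.5629, -0.0764], [0.5902, -0.0492], [0.5359, -0.0488]]
cone [[0.5625, -0.1012], [0.5624, -0.1344], [0.5782, -0.1181], [0.5462, -0.1176], [0.5377, -0.1178]]
[[ 0.958  0.286 -0.001]
 [ 0.286 -0.958  0.002]
 [-0.    -0.002 -1.   ]]
```

Request:
{"op": "servo_tool", "data": {
  "plan": [
    {"slide": [0, 0, -5], "twist": [0, 0, 0], "hand": 3},
    {"slide": [15, -12, -5], "twist": [0, 0, -0.3], "hand": 3},
    {"slide": [15, -12, -5], "twist": [0, 0, -0.3], "hand": 3},
    {"slide": [30, -25, -5], "twist": [0, 0, -0.64], "hand": 3},
    {"slide": [30, -25, -5], "twist": [0, 0, -0.64], "hand": 3},
    {"slide": [30, -25, -5], "twist": [0, 0, -0.64], "hand": 3},
    {"slide": [45, -37, -5], "twist": [0, 0, -0.95], "hand": 3},
    {"slide": [45, -37, -5], "twist": [0, 0, -0.95], "hand": 3},
    {"slide": [45, -37, -5], "twist": [0, 0, -0.95], "hand": 3},
    {"slide": [61.3, -50.5, -2], "twist": [0, 0, -1.281], "hand": 3},
    {"slide": [61.3, -50.5, -2], "twist": [0, 0, -1.281], "hand": 3},
    {"slide": [61.3, -50.5, -2], "twist": [0, 0, -1.281], "hand": 3}
  ]
}}

```text
time_s: 1.65
tool_pos: [0.5907, -0.1232, 0.2542]
tcp_rot: [-0.001, 0.707, 0.707, 0.0]
wrist_force: [0.4, 1.0, 0.5]
gripper_width: 0.351
```

Request:
{"op": "servo_tool", "data": {
  "plan": [
    {"slide": [8.8, 5.9, 2], "twist": [0, 0, 0], "hand": 3},
    {"slide": [8.8, 5.9, 6], "twist": [0, 0, 0], "hand": 3},
    {"slide": [8.8, 5.9, 10], "twist": [0, 0, 0], "hand": 3},
    {"slide": [8.8, 5.9, 14], "twist": [0, 0, 0], "hand": 3},
    {"slide": [8.8, 5.9, 14.5], "twist": [0, 0, 0], "hand": 3},
    {"slide": [8.8, 5.9, 14.5], "twist": [0, 0, 0], "hand": 3}
  ]
}}

```text
time_s: 2.4
tool_pos: [0.65, -0.0351, 0.1099]
tcp_rot: [-0.001, 0.707, 0.707, 0.001]
wrist_force: [0.1, 0.8, 0.1]
gripper_width: 0.349
```

```bash
python3 - <<'E'
from h import *
for n in ['top','wrist','scene']: d=snap(n,n+'1')
s=manip.observe(); print(s['tool_pos'],s['wrist_force'],s['gripper_width'])
E
```

```text
[ 0.65106775 -0.03508095  0.11143759] [-0.11059154 -0.30455426  0.83078332] 0.350484231606477
```

View pics/wrist1.png

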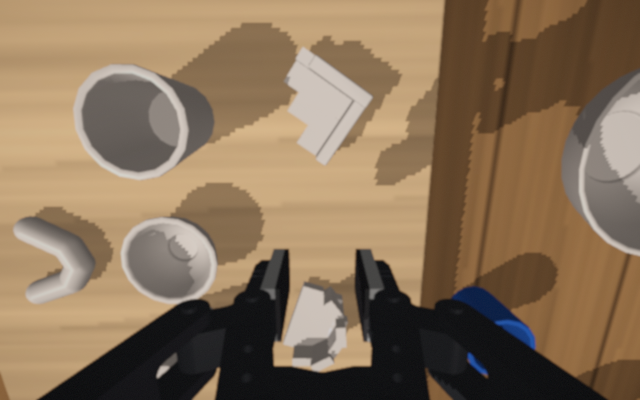

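View pics/scene1.png

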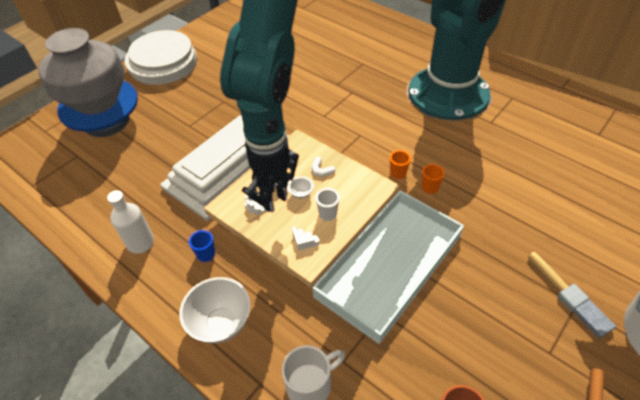

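View pics/top1.png

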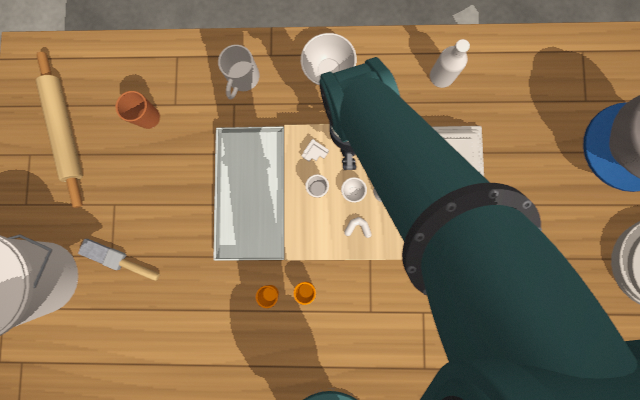

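```bash
python3 - <<'E'
from h import *
import pickle
d=pickle.load(open('pics/wrist1.pkl','rb'))
R=cv2.Rodrigues(d['rvec'])[0]; print(-R.T@d['tvec'])
print(proj(d,[[.65,-.035,.0944],[.635,-.035,.0944],[.665,-.035,.0944],[.648,.036,.06],[.645,-.102,.06]]).round(0))
for uv,z in [((372,97),.075),((323,163),.075),((287,80),.06),((303,47),.06),((317,283),.06),((330,285),.08),((345,300),.083),((345,350),.083),((285,345),.063)]: print(uv,ray(d,uv,z).round(4))
E
```

```text
[0.65135051 0.03851494 0.26198638]
[[319. 244.]
 [291. 244.]
 [347. 244.]
 [315. 105.]
 [312. 314.]]
(372, 97) [0.6781 0.0404 0.075 ]
(323, 163) [0.6524 0.0054 0.075 ]
(287, 80) [0.6323 0.0496 0.06  ]
(303, 47) [0.6416 0.0666 0.06  ]
(317, 283) [ 0.6485 -0.0781  0.06  ]
(330, 285) [ 0.6566 -0.0679  0.08  ]
(345, 300) [ 0.6656 -0.0763  0.083 ]
(345, 350) [ 0.6663 -0.1125  0.083 ]
(285, 345) [ 0.6259 -0.125   0.063 ]
```

Request:
{"op": "servo_tool", "data": {
  "plan": [
    {"slide": [0, 0, 2], "twist": [0, 0, 0], "hand": 3},
    {"slide": [0, 0, 3], "twist": [0, 0, 0], "hand": 3},
    {"slide": [0, 0, 3.5], "twist": [0, 0, 0], "hand": 3},
    {"slide": [0, 0, 3.5], "twist": [0, 0, 0], "hand": 3}
  ]
}}

```text
time_s: 3.05
tool_pos: [0.6507, -0.035, 0.0757]
tcp_rot: [0.0, 0.707, 0.707, 0.001]
wrist_force: [-0.1, -0.2, 0.0]
gripper_width: 0.352
```

Request:
{"op": "servo_tool", "data": {
  "plan": [
    {"slide": [1.5, 0, 0], "twist": [0, 0, 0], "hand": 3},
    {"slide": [3, 0, 0], "twist": [0, 0, 0], "hand": 3},
    {"slide": [4.2, 0, 0], "twist": [0, 0, 0], "hand": 3},
    {"slide": [5.4, 0, 0], "twist": [0, 0, 0], "hand": 3},
    {"slide": [6.6, 0, 0], "twist": [0, 0, 0], "hand": 3},
    {"slide": [7.8, 0, 0], "twist": [0, 0, 0], "hand": 3},
    {"slide": [9, 0, 0], "twist": [0, 0, 0], "hand": 3}
  ]
}}

```text
time_s: 3.92
tool_pos: [0.6507, 0.0557, 0.0758]
tcp_rot: [0.0, 0.707, 0.707, 0.001]
wrist_force: [-0.4, -0.1, 0.9]
gripper_width: 0.352
```

```bash
python3 - <<'E'
from h import *
for n in ['wrist','scene']: d=snap(n,n+'2')
E
```

```text
(no output)
```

View pics/wrist2.png

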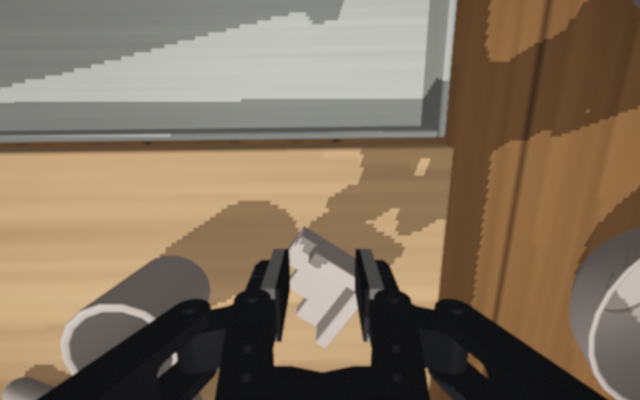

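```bash
python3 - <<'E'
from h import *
import pickle
d=pickle.load(open('pics/wrist2.pkl','rb'))
for uv,z in [((358,270),.075),((322,345),.075),((302,230),.06),((285,265),.06),((300,310),.063)]: print(uv,ray(d,uv,z).round(4))
c=d['img'][200:370,220:420,::-1]; cv2.imwrite('pics/w2c.png',cv2.resize(c,None,fx=3.5,fy=3.5,interpolation=cv2.INTER_CUBIC))
E
```

```text
(358, 270) [0.6696 0.0488 0.075 ]
(322, 345) [0.6517 0.0044 0.075 ]
(302, 230) [0.6412 0.0643 0.06  ]
(285, 265) [0.6316 0.044  0.06  ]
(300, 310) [0.6395 0.0178 0.063 ]
```

View pics/w2c.png

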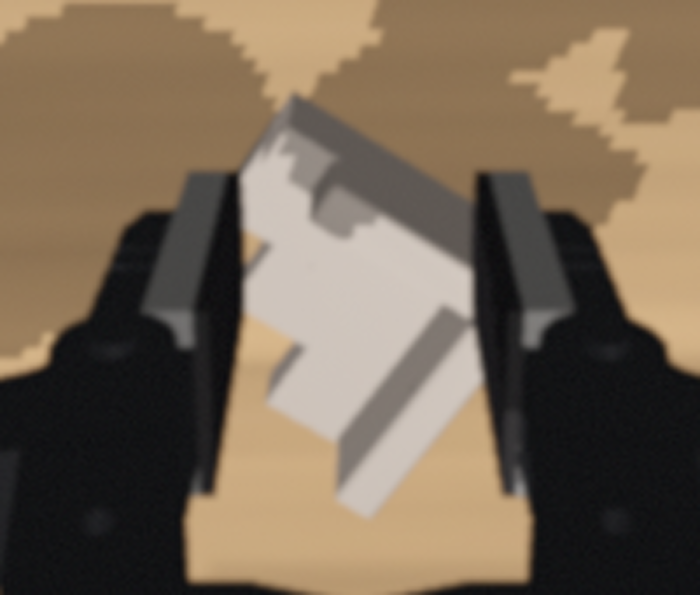

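View pics/scene2.png

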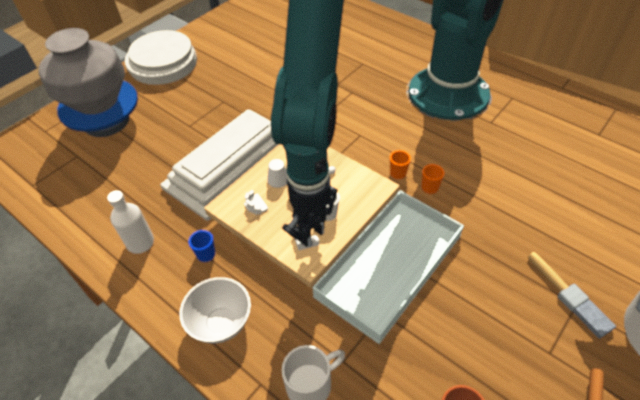

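```bash
python3 - <<'E'
from h import *
import pickle
d=pickle.load(open('pics/wrist2.pkl','rb'))
R=cv2.Rodrigues(d['rvec'])[0]; print(-R.T@d['tvec'])
for z in (.055,.06,.065,.07,.075,.08,.085,.09,.095): print(z,proj(d,[[.6357,.0667,z],[.6657,.0667,z],[.6357,.0447,z],[.65,.0557,z]]).round(0).tolist(), ray(d,(288,250),z).round(4)[:2],ray(d,(355,250),z).round(4)[:2])
d=pickle.load(open('pics/scene2.pkl','rb'))
c=d['img'][170:270,250:370,::-1]; cv2.imwrite('pics/s2c.png',cv2.resize(c,None,fx=6,fy=6,interpolation=cv2.INTER_CUBIC))
print(proj(d,[[.65,.0557,z] for z in (.055,.06,.075)]))
E
```

```text
[0.65133403 0.12933106 0.22693766]
0.055 [[292.0, 222.0], [348.0, 222.0], [293.0, 260.0], [319.0, 241.0]] [0.633  0.0505] [0.6699 0.0505]
0.06 [[291.0, 226.0], [349.0, 226.0], [292.0, 264.0], [319.0, 245.0]] [0.6335 0.0528] [0.6694 0.0528]
0.065 [[291.0, 229.0], [349.0, 229.0], [292.0, 268.0], [319.0, 249.0]] [0.6341 0.0551] [0.6688 0.0551]
0.07 [[290.0, 233.0], [350.0, 233.0], [291.0, 273.0], [319.0, 253.0]] [0.6346 0.0574] [0.6683 0.0574]
0.075 [[289.0, 237.0], [351.0, 237.0], [290.0, 278.0], [319.0, 257.0]] [0.6351 0.0597] [0.6678 0.0597]
0.08 [[288.0, 241.0], [352.0, 241.0], [289.0, 283.0], [318.0, 262.0]] [0.6357 0.062 ] [0.6672 0.062 ]
0.085 [[287.0, 245.0], [353.0, 245.0], [288.0, 288.0], [318.0, 267.0]] [0.6362 0.0643] [0.6667 0.0642]
0.09 [[286.0, 250.0], [354.0, 250.0], [287.0, 294.0], [318.0, 272.0]] [0.6367 0.0666] [0.6661 0.0665]
0.095 [[284.0, 255.0], [355.0, 255.0], [286.0, 300.0], [318.0, 278.0]] [0.6373 0.0689] [0.6656 0.0688]
[[311.80978646 245.52587593]
 [311.70317199 244.14356403]
 [311.37829844 239.93140994]]
```

View pics/s2c.png

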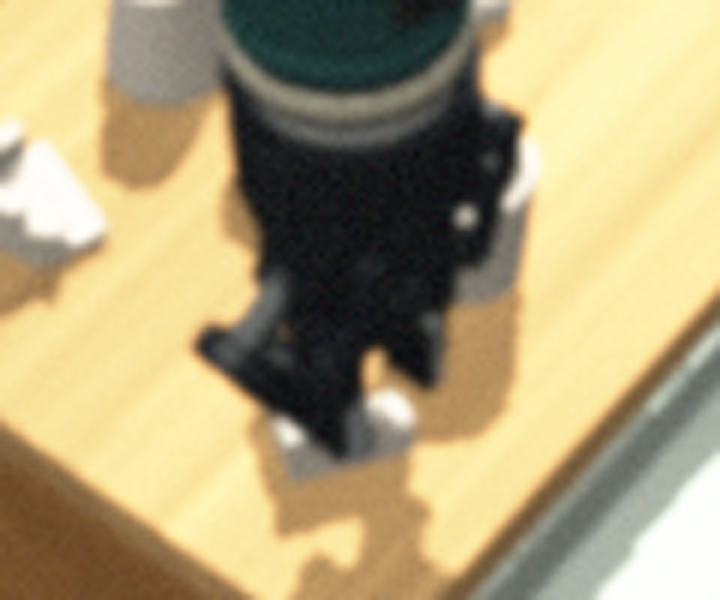

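Request:
{"op": "servo_tool", "data": {
  "plan": [
    {"slide": [-3, 0, -1], "twist": [0, 0, 0], "hand": 3},
    {"slide": [-6, 0, -1], "twist": [0, 0, 0], "hand": 3},
    {"slide": [-9, 0, -1], "twist": [0, 0, 0], "hand": 3},
    {"slide": [-9.2, 0, 0], "twist": [0, 0, 0], "hand": 3},
    {"slide": [-9.2, 0, 0], "twist": [0, 0, 0], "hand": 3},
    {"slide": [-9.2, 0, 0.4], "twist": [0, 0, 0], "hand": 3},
    {"slide": [-9.2, 0, 0.4], "twist": [0, 0, 0], "hand": 3}
  ]
}}

```text
time_s: 4.9
tool_pos: [0.6508, -0.0326, 0.0714]
tcp_rot: [-0.001, 0.705, 0.709, 0.002]
wrist_force: [0.7, -0.8, 0.3]
gripper_width: 0.351
```

```bash
python3 - <<'E'
from h import *
for n in ['wrist','scene']: d=snap(n,n+'3')
s=manip.observe(); print(s['tool_pos'],s['wrist_force'],s['gripper_width'])
d=snap('scene','scene3')
c=d['img'][150:250,210:330,::-1]; cv2.imwrite('pics/s3c.png',cv2.resize(c,None,fx=6,fy=6,interpolation=cv2.INTER_CUBIC))
E
```

```text
[ 0.65103089 -0.0332591   0.07170098] [ 0.669201   -0.48923009  0.60166135] 0.35125180820412766
```

View pics/s3c.png

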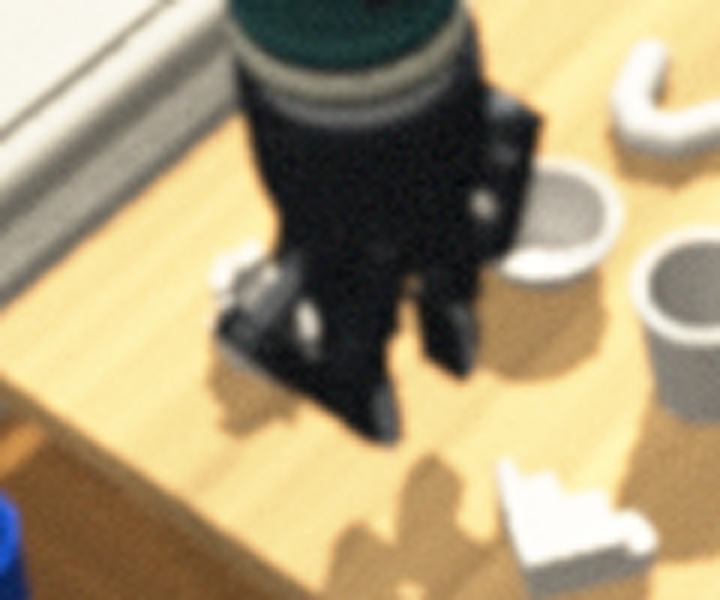

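Request:
{"op": "servo_tool", "data": {
  "plan": [
    {"slide": [0, 0.5, 0], "twist": [0, 0, 0], "hand": 2},
    {"slide": [0, 0.5, 0.3], "twist": [0, 0, 0], "hand": 2},
    {"slide": [0, 0.5, 0.3], "twist": [0, 0, 0], "hand": 2}
  ]
}}

```text
time_s: 5.42
tool_pos: [0.6559, -0.0336, 0.0685]
tcp_rot: [-0.001, 0.706, 0.708, 0.002]
wrist_force: [0.9, -0.3, -0.0]
gripper_width: 0.233
```

```bash
python3 - <<'E'
from h import *
for n in ['wrist','scene']: d=snap(n,n+'4')
s=manip.observe(); print(s['tool_pos'],s['wrist_force'],s['gripper_width'])
c=d['img'][150:250,210:330,::-1]; cv2.imwrite('pics/s4c.png',cv2.resize(c,None,fx=6,fy=6,interpolation=cv2.INTER_CUBIC))
E
```

```text
[ 0.65591457 -0.03353024  0.0686306 ] [-0.31606814 -0.0029739  -0.75628289] 0.2352811103517058
```

View pics/s4c.png

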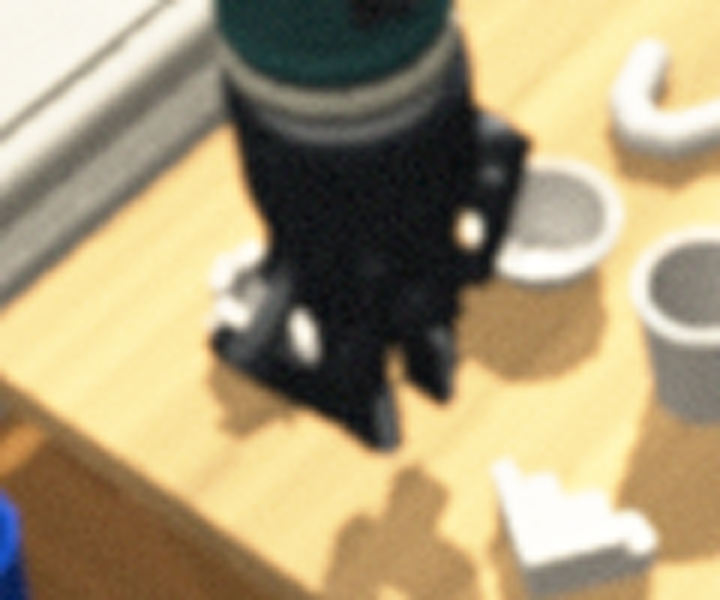

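View pics/wrist4.png

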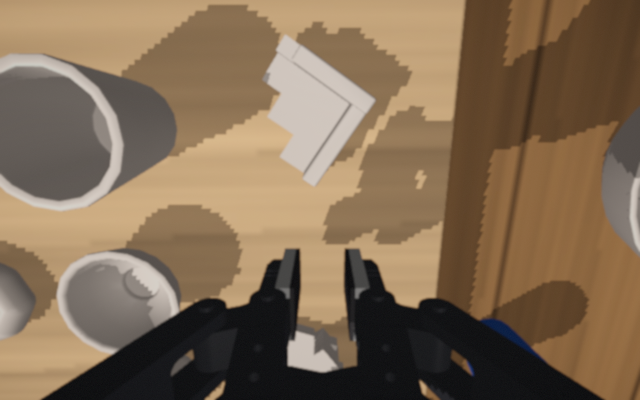

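Request:
{"op": "servo_tool", "data": {
  "plan": [
    {"slide": [0, 0, 0.4], "twist": [0, 0, 0], "hand": 2},
    {"slide": [0, 0, 0.7], "twist": [0, 0, 0], "hand": 2},
    {"slide": [0, 0, 0.7], "twist": [0, 0, 0], "hand": 2}
  ]
}}

```text
time_s: 5.9
tool_pos: [0.6555, -0.0336, 0.0612]
tcp_rot: [-0.001, 0.706, 0.708, 0.002]
wrist_force: [-0.2, 0.1, 0.4]
gripper_width: 0.235
```

```bash
python3 - <<'E'
from h import *
for n in ['wrist','scene']: d=snap(n,n+'5')
s=manip.observe(); print(s['tool_pos'],s['wrist_force'],s['gripper_width'])
c=d['img'][150:250,210:330,::-1]; cv2.imwrite('pics/s5c.png',cv2.resize(c,None,fx=6,fy=6,interpolation=cv2.INTER_CUBIC))
E
```

```text
[ 0.65585677 -0.0335325   0.06151932] [ 0.90376766 -0.32082219 -0.63210214] 0.23040084280809756
```

View pics/s5c.png

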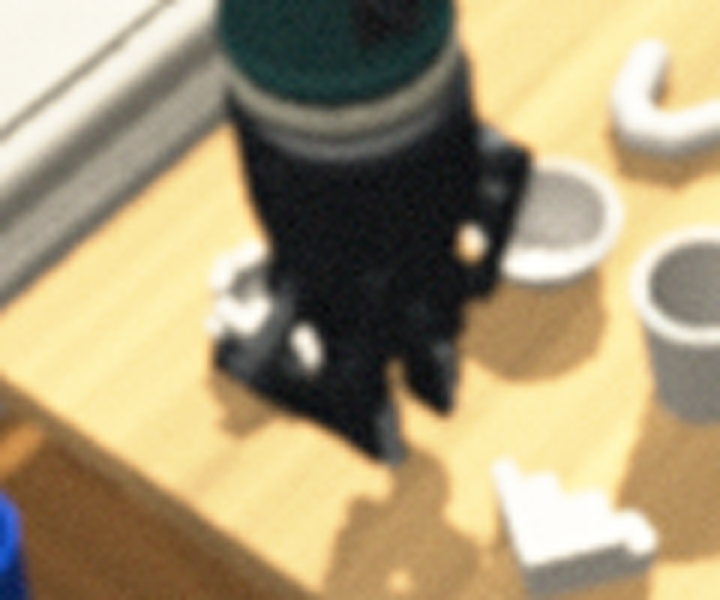

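Request:
{"op": "servo_tool", "data": {
  "plan": [
    {"slide": [0, 0, 0.2], "twist": [0, 0, 0], "hand": 2},
    {"slide": [0, 0, 0.4], "twist": [0, 0, 0], "hand": 2}
  ]
}}

```text
time_s: 6.25
tool_pos: [0.6559, -0.0335, 0.0575]
tcp_rot: [-0.001, 0.706, 0.708, 0.002]
wrist_force: [1.0, 0.4, 0.3]
gripper_width: 0.234
```

```bash
python3 - <<'E'
from h import *
d=snap('scene','scene6')
s=manip.observe(); print(s['tool_pos'],s['wrist_force'],s['gripper_width'])
c=d['img'][150:250,210:330,::-1]; cv2.imwrite('pics/s6c.png',cv2.resize(c,None,fx=6,fy=6,interpolation=cv2.INTER_CUBIC))
E
```

```text
[ 0.65570666 -0.0335104   0.05716815] [ 0.39335632  0.05210535 -0.62767045] 0.23075237215699113
```

View pics/s6c.png

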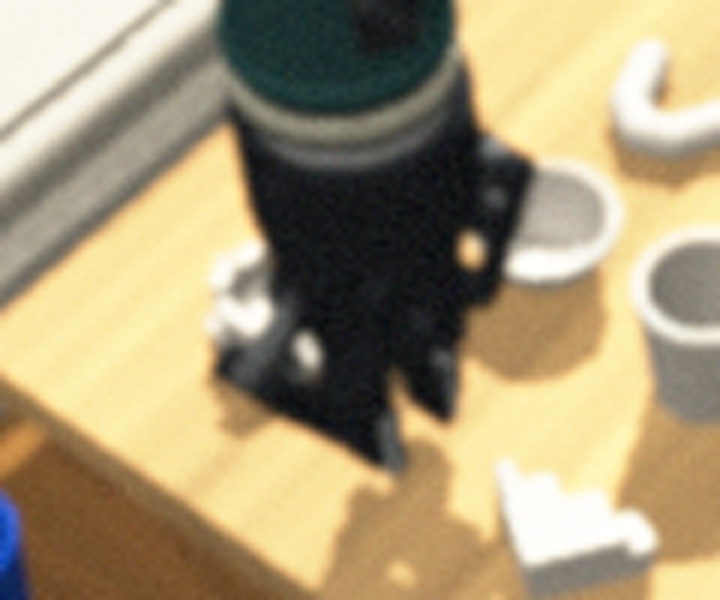

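```bash
python3 - <<'E'
from h import *
import pickle
d=pickle.load(open('pics/scene6.pkl','rb'))
for z in (.055,.06,.065,.07,.075):print(z,ray(d,(395/6+210-.4,470/6+150-.4),z).round(4),ray(d,(447/6+210-.4,422/6+150-.4),z).round(4))
E
```

```text
0.055 [ 0.6633 -0.0321  0.055 ] [ 0.6367 -0.0318  0.055 ]
0.06 [ 0.6657 -0.0293  0.06  ] [ 0.6392 -0.029   0.06  ]
0.065 [ 0.668  -0.0264  0.065 ] [ 0.6417 -0.0262  0.065 ]
0.07 [ 0.6704 -0.0236  0.07  ] [ 0.6442 -0.0233  0.07  ]
0.075 [ 0.6727 -0.0207  0.075 ] [ 0.6467 -0.0205  0.075 ]
```

Request:
{"op": "servo_tool", "data": {
  "plan": [
    {"slide": [0, 0, 0.3], "twist": [0, 0, 0], "hand": 2},
    {"slide": [0, 0, 0.5], "twist": [0, 0, 0], "hand": 2},
    {"slide": [0, 0, 0.7], "twist": [0, 0, 0], "hand": 2}
  ]
}}

```text
time_s: 6.68
tool_pos: [0.6556, -0.0335, 0.05]
tcp_rot: [-0.001, 0.706, 0.708, 0.002]
wrist_force: [-0.0, 0.4, -0.3]
gripper_width: 0.232
```

```bash
python3 - <<'E'
from h import *
d=snap('scene','scene7')
s=manip.observe(); print(s['tool_pos'],s['wrist_force'],s['gripper_width'])
c=d['img'][150:250,210:330,::-1]; cv2.imwrite('pics/s7c.png',cv2.resize(c,None,fx=6,fy=6,interpolation=cv2.INTER_CUBIC))
E
```

```text
[ 0.65549243 -0.03347705  0.04973043] [-1.04681238 -0.90925358 -0.05228304] 0.2322654168243029
```

View pics/s7c.png

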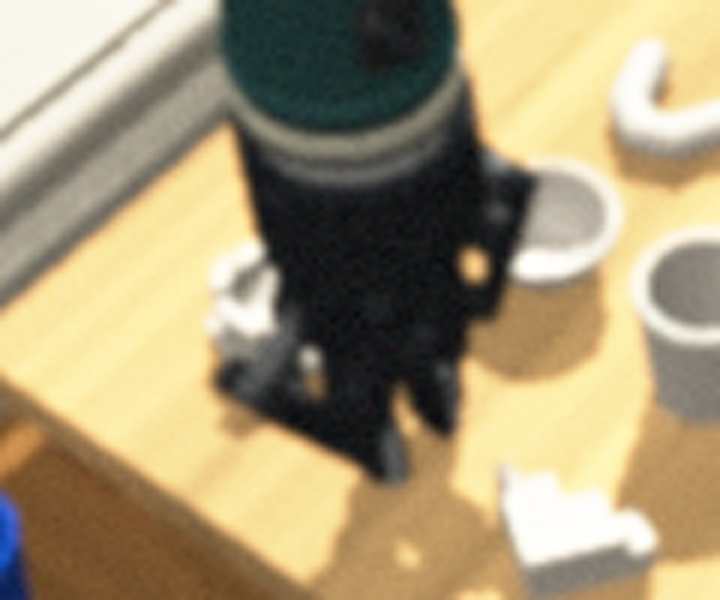

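Request:
{"op": "servo_tool", "data": {
  "plan": [
    {"slide": [0, 0, 0.2], "twist": [0, 0, 0], "hand": 2},
    {"slide": [0, 0, 0.4], "twist": [0, 0, 0], "hand": 2},
    {"slide": [0, 0, 0.4], "twist": [0, 0, 0], "hand": 2}
  ]
}}

```text
time_s: 7.1
tool_pos: [0.6556, -0.0334, 0.0477]
tcp_rot: [-0.001, 0.706, 0.708, 0.001]
wrist_force: [-3.4, -0.3, 11.5]
gripper_width: 0.239
```

```bash
python3 - <<'E'
from h import *
d=snap('scene','scene8')
s=manip.observe(); print(s['tool_pos'],s['wrist_force'],s['gripper_width'])
c=d['img'][150:250,210:330,::-1]; cv2.imwrite('pics/s8c.png',cv2.resize(c,None,fx=6,fy=6,interpolation=cv2.INTER_CUBIC))
E
```

```text
[ 0.65566804 -0.03348243  0.04775895] [-3.12111095 -0.14891215 11.90617604] 0.2343351796902642
```

View pics/s8c.png

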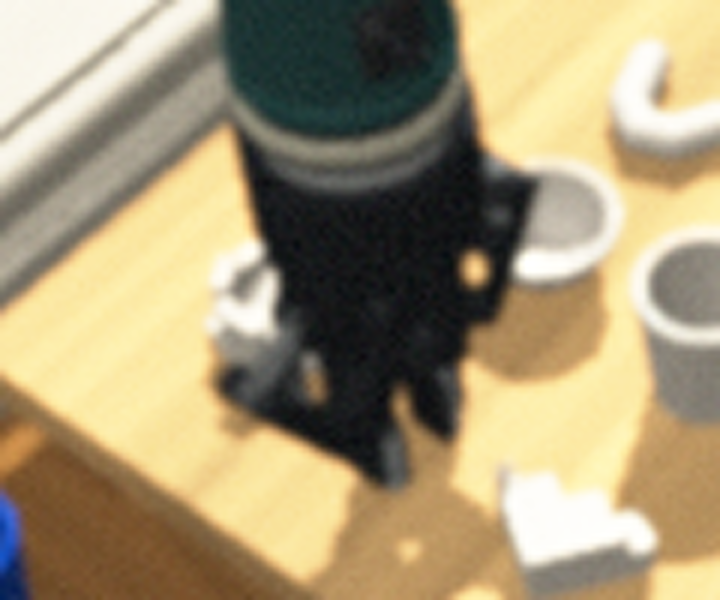

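Contact with the board (about 12 N) came at a TCP reading of 0.048. So the tips stand about 7 mm above the reported TCP, not 17 mm ahead of it. I'll lift 3.5 mm and sweep.

Request:
{"op": "servo_tool", "data": {
  "plan": [
    {"slide": [0, 0, -0.6], "twist": [0, 0, 0], "hand": 2},
    {"slide": [1.5, 0, -0.6], "twist": [0, 0, 0], "hand": 2},
    {"slide": [3, 0, -0.6], "twist": [0, 0, 0], "hand": 2},
    {"slide": [4.2, 0, -0.6], "twist": [0, 0, 0], "hand": 2},
    {"slide": [5.4, 0, -0.6], "twist": [0, 0, 0], "hand": 2},
    {"slide": [6.6, 0, -0.6], "twist": [0, 0, 0], "hand": 2},
    {"slide": [7, 0, -0.6], "twist": [0, 0, 0], "hand": 2}
  ]
}}

```text
time_s: 8.02
tool_pos: [0.6553, 0.0382, 0.0539]
tcp_rot: [-0.001, 0.705, 0.709, 0.001]
wrist_force: [0.1, -0.7, -0.3]
gripper_width: 0.235
```

```bash
python3 - <<'E'
from h import *
s=manip.observe(); print(s['tool_pos'],s['wrist_force'],s['gripper_width'])
d=snap('wrist','wrist9')
E
```

```text
[0.6553083  0.03816887 0.05388205] [ 0.10942782 -0.72708242 -0.31106863] 0.23530249744370127
```

View pics/wrist9.png

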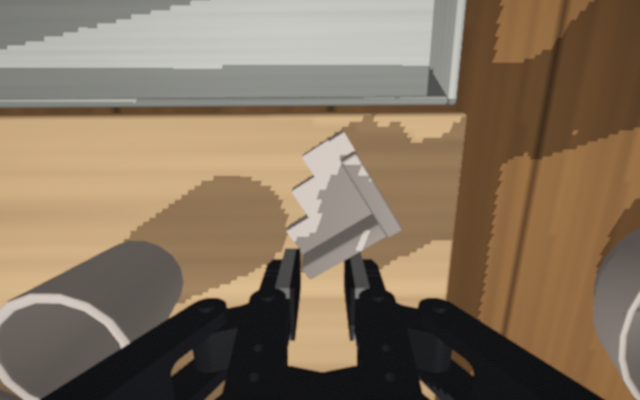

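Request:
{"op": "servo_tool", "data": {
  "plan": [
    {"slide": [1.2, 0, 0.2], "twist": [0, 0, 0], "hand": 2},
    {"slide": [2.5, 0, 0.2], "twist": [0, 0, 0], "hand": 2},
    {"slide": [3.8, 0, 0.2], "twist": [0, 0, 0], "hand": 2},
    {"slide": [5.1, 0, 0.2], "twist": [0, 0, 0], "hand": 2},
    {"slide": [6.4, 0, 0.2], "twist": [0, 0, 0], "hand": 2},
    {"slide": [7.7, 0, 0.2], "twist": [0, 0, 0], "hand": 2},
    {"slide": [9, 0, 0.2], "twist": [0, 0, 0], "hand": 2},
    {"slide": [10, 0, 0.2], "twist": [0, 0, 0], "hand": 2}
  ]
}}

```text
time_s: 9.07
tool_pos: [0.6547, 0.1397, 0.0522]
tcp_rot: [-0.001, 0.705, 0.709, 0.002]
wrist_force: [-1.0, 0.1, 0.2]
gripper_width: 0.233
```

```bash
python3 - <<'E'
from h import *
s=manip.observe(); print(s['tool_pos'],s['wrist_force'],s['gripper_width'])
d=snap('wrist','wrist10')
E
```

```text
[0.65469149 0.13967145 0.0522181 ] [-0.95627967  0.07972432  0.24657515] 0.2330851137237675
```

View pics/wrist10.png

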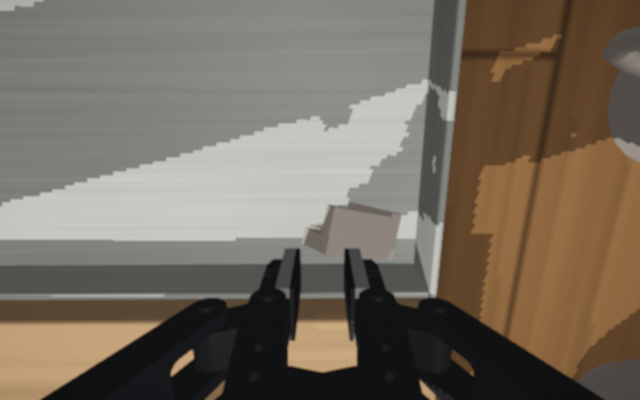

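Request:
{"op": "servo_tool", "data": {
  "plan": [
    {"slide": [0, 0, -4], "twist": [0, 0, 0], "hand": 2},
    {"slide": [-6, 0, -6], "twist": [0, 0, 0], "hand": 2},
    {"slide": [-12, -0.7, -6], "twist": [0, 0, 0], "hand": 2},
    {"slide": [-18, -0.7, -6], "twist": [0, 0, 0], "hand": 2},
    {"slide": [-24, -0.7, -6], "twist": [0, 0, 0], "hand": 2},
    {"slide": [-30, -0.7, -6], "twist": [0, 0, 0], "hand": 2},
    {"slide": [-30, -0.7, -6], "twist": [0, 0, 0], "hand": 2},
    {"slide": [-30, -0.7, -4], "twist": [0, 0, 0], "hand": 2},
    {"slide": [-30, -0.7, -4], "twist": [0, 0, 0], "hand": 2}
  ]
}}

```text
time_s: 10.25
tool_pos: [0.6479, -0.1556, 0.0881]
tcp_rot: [-0.004, 0.703, 0.711, 0.001]
wrist_force: [1.3, -0.4, -0.7]
gripper_width: 0.232
```

```bash
python3 - <<'E'
from h import *
s=manip.observe(); print(s['tool_pos'],s['wrist_force'],s['tcp_rot'])
d=snap('wrist','wrist11')
z=s['tool_pos'][2]
for uv,zz in [((345,240),.08)]: pass
E
```

```text
[ 0.64786696 -0.15560719  0.08810644] [ 1.31827744 -0.40743011 -0.66424676] [-0.004065    0.70325447  0.71092504  0.00148484]
```

View pics/wrist11.png

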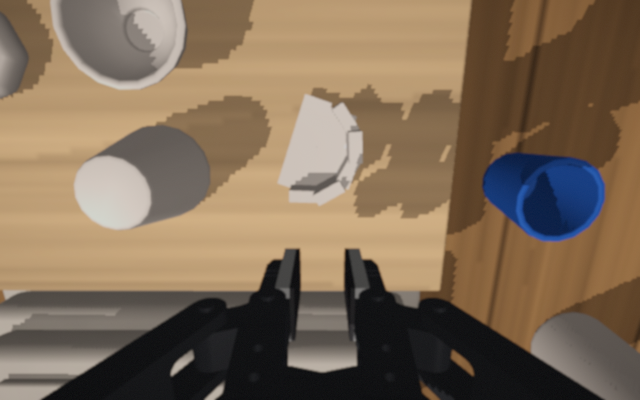

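Request:
{"op": "servo_tool", "data": {
  "plan": [
    {"slide": [-0.2, 0.2, 2], "twist": [0, 0, 0], "hand": 2},
    {"slide": [-0.2, 0.2, 3], "twist": [0, 0, 0], "hand": 2},
    {"slide": [-0.2, 0.2, 3.6], "twist": [0, 0, 0], "hand": 2},
    {"slide": [-0.2, 0.2, 3.6], "twist": [0, 0, 0], "hand": 2},
    {"slide": [1.2, 0.2, 3.6], "twist": [0, 0, 0], "hand": 2},
    {"slide": [2.4, 0.2, 3.6], "twist": [0, 0, 0], "hand": 2},
    {"slide": [3.6, 0.2, 3.6], "twist": [0, 0, 0], "hand": 2},
    {"slide": [4.8, 0.2, 3.6], "twist": [0, 0, 0], "hand": 2},
    {"slide": [6, 0.2, 3.6], "twist": [0, 0, 0], "hand": 2},
    {"slide": [7.2, 0.2, 3.6], "twist": [0, 0, 0], "hand": 2},
    {"slide": [8, 0.2, 3.6], "twist": [0, 0, 0], "hand": 2}
  ]
}}

```text
time_s: 11.68
tool_pos: [0.6497, -0.0742, 0.0536]
tcp_rot: [-0.003, 0.703, 0.711, 0.002]
wrist_force: [0.1, -0.0, -0.6]
gripper_width: 0.234
```

```bash
python3 - <<'E'
from h import *
s=manip.observe(); print(s['tool_pos'],s['wrist_force'],s['tcp_rot'])
d=snap('wrist','wrist12')
E
```

```text
[ 0.64974699 -0.0741726   0.05362072] [ 0.08743397 -0.02495465 -0.57808754] [-0.00342121  0.70289939  0.71127813  0.00204158]
```

View pics/wrist12.png

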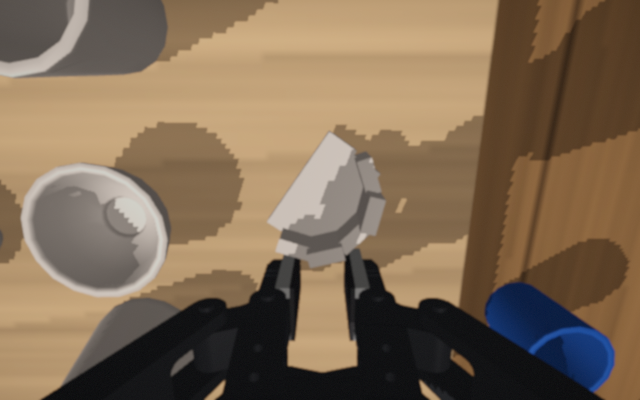

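Request:
{"op": "servo_tool", "data": {
  "plan": [
    {"slide": [1.5, 0.1, 0.1], "twist": [0, 0, 0], "hand": 2},
    {"slide": [3, 0.2, 0.1], "twist": [0, 0, 0], "hand": 2},
    {"slide": [4.5, 0.3, 0.1], "twist": [0, 0, 0], "hand": 2},
    {"slide": [6, 0.4, 0.1], "twist": [0, 0, 0], "hand": 2},
    {"slide": [7.5, 0.4, 0.1], "twist": [0, 0, 0], "hand": 2},
    {"slide": [9, 0.4, 0.1], "twist": [0, 0, 0], "hand": 2},
    {"slide": [10.5, 0.4, 0.1], "twist": [0, 0, 0], "hand": 2},
    {"slide": [12, 0.4, 0.1], "twist": [0, 0, 0], "hand": 2}
  ]
}}

```text
time_s: 12.72
tool_pos: [0.652, 0.0486, 0.0536]
tcp_rot: [-0.004, 0.702, 0.712, 0.002]
wrist_force: [-0.1, -0.9, -0.3]
gripper_width: 0.233
```

```bash
python3 - <<'E'
from h import *
s=manip.observe(); print(s['tool_pos'],s['wrist_force'],s['tcp_rot'])
d=snap('wrist','wrist13')
E
```

```text
[0.65198909 0.04855935 0.05359884] [-0.13549243 -0.92308651 -0.30053564] [-0.0039493   0.70235228  0.71181438  0.00244328]
```

View pics/wrist13.png

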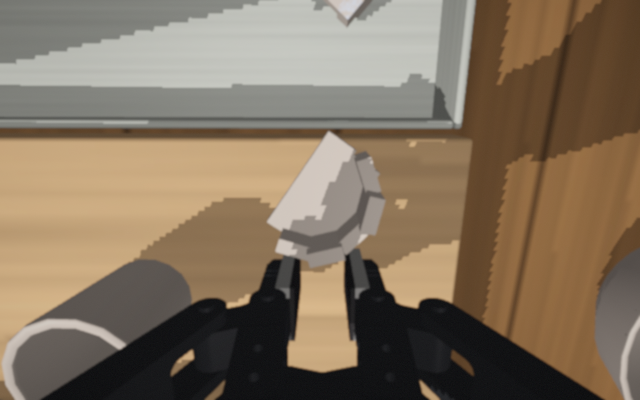

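Request:
{"op": "servo_tool", "data": {
  "plan": [
    {"slide": [1.5, 0, 0.1], "twist": [0, 0, 0], "hand": 2},
    {"slide": [3, 0, 0.1], "twist": [0, 0, 0], "hand": 2},
    {"slide": [4.5, 0, 0.1], "twist": [0, 0, 0], "hand": 2},
    {"slide": [6, 0.1, 0.1], "twist": [0, 0, 0], "hand": 2},
    {"slide": [7.5, 0.1, 0.1], "twist": [0, 0, 0], "hand": 2},
    {"slide": [9, 0.1, 0.1], "twist": [0, 0, 0], "hand": 2},
    {"slide": [9.5, 0.1, 0.1], "twist": [0, 0, 0], "hand": 2},
    {"slide": [9.5, 0.1, -1], "twist": [0, 0, 0], "hand": 2}
  ]
}}

```text
time_s: 13.78
tool_pos: [0.6505, 0.1471, 0.0645]
tcp_rot: [-0.005, 0.701, 0.713, 0.003]
wrist_force: [0.8, 0.1, -0.3]
gripper_width: 0.231
```

```bash
python3 - <<'E'
from h import *
s=manip.observe(); print(s['tool_pos'],s['wrist_force'],s['tcp_rot'])
d=snap('wrist','wrist14')
E
```

```text
[0.65052478 0.14712895 0.064472  ] [ 0.75474525  0.1335625  -0.32573155] [-0.00515731  0.70090252  0.71323363  0.00261759]
```

View pics/wrist14.png

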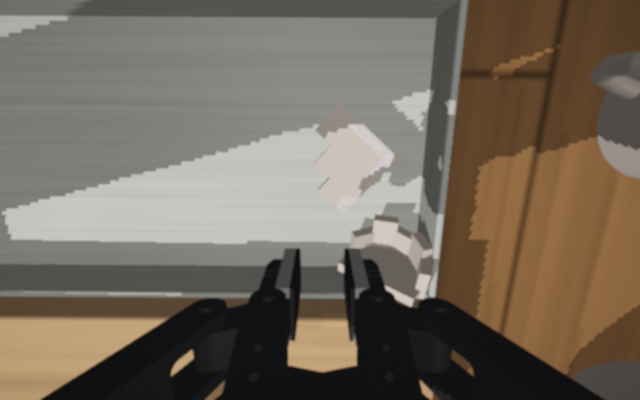

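Request:
{"op": "servo_tool", "data": {
  "plan": [
    {"slide": [0, 0, -5], "twist": [0, 0, 0], "hand": 2},
    {"slide": [0, 0, -10], "twist": [0, 0, 0], "hand": 2},
    {"slide": [-5, -3, -10], "twist": [0, 0, 0], "hand": 2},
    {"slide": [-10, -6, -10], "twist": [0, 0, 0], "hand": 2},
    {"slide": [-15, -9.5, -10], "twist": [0, 0, 0], "hand": 2},
    {"slide": [-20, -12.5, -10], "twist": [0, 0, 0.017], "hand": 2},
    {"slide": [-25, -16, -10], "twist": [0, 0, 0.017], "hand": 2},
    {"slide": [-26.9, -17.1, -10], "twist": [0, 0, 0.017], "hand": 2},
    {"slide": [-26.9, -17.1, -8], "twist": [0, 0, 0.017], "hand": 2},
    {"slide": [-26.9, -17.1, -5], "twist": [0, 0, 0.017], "hand": 2},
    {"slide": [-26.9, -17.1, -5], "twist": [0, 0, 0.017], "hand": 2}
  ]
}}

```text
time_s: 15.2
tool_pos: [0.4838, -0.1264, 0.1126]
tcp_rot: [-0.005, 0.708, 0.706, 0.003]
wrist_force: [-1.1, 0.0, 0.9]
gripper_width: 0.232
```

```bash
python3 - <<'E'
from h import *
s=manip.observe(); print(s['tool_pos'],s['wrist_force'],s['tcp_rot'])
d=snap('wrist','wrist15');d=snap('top','top15');
c=d['img'][115:270,205:430,::-1]; cv2.imwrite('pics/t15c.png',cv2.resize(c,None,fx=3.5,fy=3.5,interpolation=cv2.INTER_CUBIC))
E
```

```text
[ 0.48383651 -0.1263873   0.11257835] [-1.12225973  0.02292767  0.88996582] [-0.00544905  0.70786528  0.70632131  0.00269345]
```

View pics/wrist15.png

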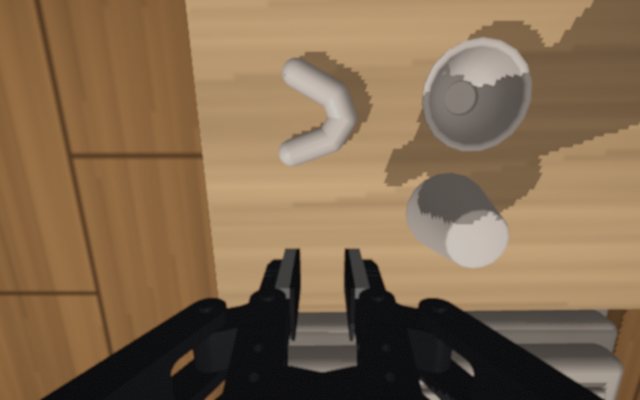

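View pics/t15c.png

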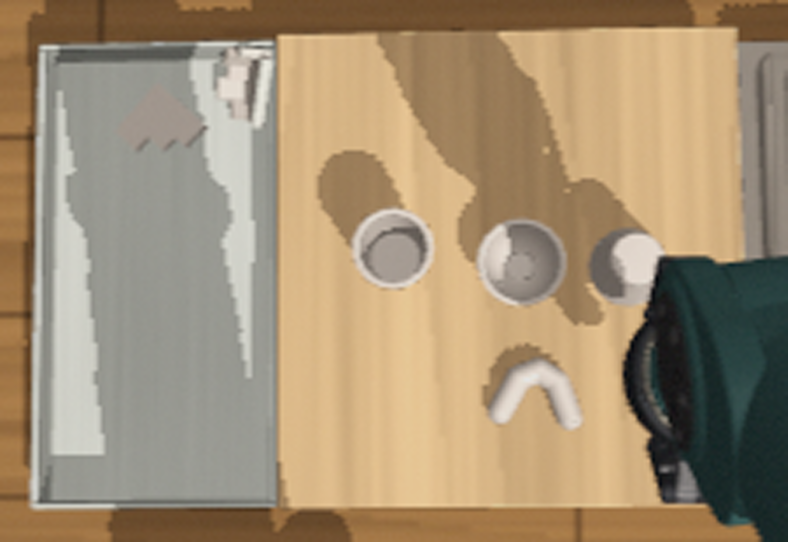

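Request:
{"op": "servo_tool", "data": {
  "plan": [
    {"slide": [0, -0.2, 3], "twist": [0, 0, 0], "hand": 2},
    {"slide": [0, -0.2, 5], "twist": [0, 0, 0], "hand": 2},
    {"slide": [0, -0.2, 6], "twist": [0, 0, 0], "hand": 2},
    {"slide": [0, -0.2, 6.1], "twist": [0, 0, 0], "hand": 2},
    {"slide": [1.2, -0.2, 6.1], "twist": [0, 0, 0], "hand": 2},
    {"slide": [2.4, -0.2, 6.1], "twist": [0, 0, 0], "hand": 2},
    {"slide": [3.6, -0.2, 6.1], "twist": [0, 0, 0], "hand": 2},
    {"slide": [4.8, -0.2, 6.1], "twist": [0, 0, 0], "hand": 2},
    {"slide": [6, -0.2, 6.1], "twist": [0, 0, 0], "hand": 2},
    {"slide": [6.5, -0.2, 6.1], "twist": [0, 0, 0], "hand": 2}
  ]
}}

```text
time_s: 16.55
tool_pos: [0.484, -0.0592, 0.0539]
tcp_rot: [-0.004, 0.707, 0.707, 0.004]
wrist_force: [-0.1, -0.7, 0.6]
gripper_width: 0.236
```

```bash
python3 - <<'E'
from h import *
s=manip.observe(); print(s['tool_pos'],s['wrist_force'],s['tcp_rot'])
d=snap('wrist','wrist16')
E
```

```text
[ 0.48396021 -0.05916671  0.05390535] [-0.12840046 -0.68299618  0.60039503] [-0.00388849  0.70706884  0.70712187  0.00414706]
```

View pics/wrist16.png

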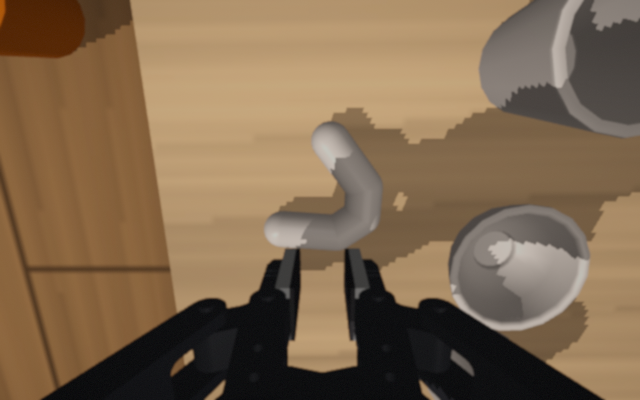

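Request:
{"op": "servo_tool", "data": {
  "plan": [
    {"slide": [1.5, 0, 0.1], "twist": [0, 0, 0], "hand": 2},
    {"slide": [3, 0, 0.1], "twist": [0, 0, 0], "hand": 2},
    {"slide": [4.5, 0, 0.1], "twist": [0, 0, 0], "hand": 2},
    {"slide": [6, 0, 0.1], "twist": [0, 0, 0], "hand": 2},
    {"slide": [7.5, 0, 0.1], "twist": [0, 0, 0], "hand": 2},
    {"slide": [9, 0, 0.1], "twist": [0, 0, 0], "hand": 2},
    {"slide": [10, 0, 0.1], "twist": [0, 0, 0], "hand": 2}
  ]
}}

```text
time_s: 17.48
tool_pos: [0.484, 0.0424, 0.0541]
tcp_rot: [-0.004, 0.707, 0.708, 0.004]
wrist_force: [0.3, -1.0, 0.2]
gripper_width: 0.234
```

```bash
python3 - <<'E'
from h import *
s=manip.observe(); print(s['tool_pos'],s['wrist_force'],s['tcp_rot'])
d=snap('wrist','wrist17')
E
```

```text
[0.48395773 0.04244249 0.05409401] [ 0.29385775 -0.96438987  0.16776565] [-0.00401704  0.70657659  0.70761154  0.00439289]
```

View pics/wrist17.png

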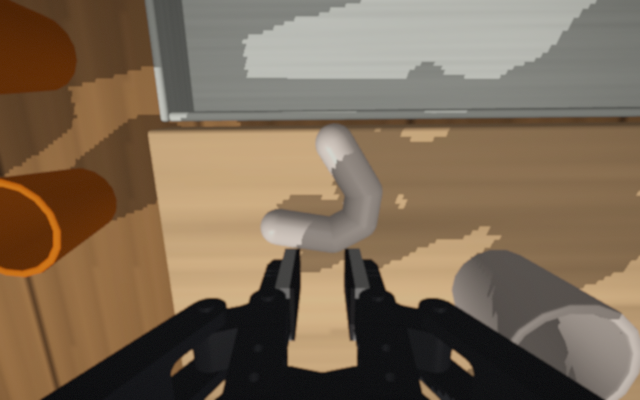

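Request:
{"op": "servo_tool", "data": {
  "plan": [
    {"slide": [1.5, 0, 0.1], "twist": [0, 0, 0], "hand": 2},
    {"slide": [3, 0, 0.1], "twist": [0, 0, 0], "hand": 2},
    {"slide": [4.5, 0, 0.1], "twist": [0, 0, 0], "hand": 2},
    {"slide": [6, 0, 0.1], "twist": [0, 0, 0], "hand": 2},
    {"slide": [7.5, 0, 0.1], "twist": [0, 0, 0], "hand": 2},
    {"slide": [9, 0, 0.1], "twist": [0, 0, 0], "hand": 2},
    {"slide": [10, 0, 0.1], "twist": [0, 0, 0], "hand": 2},
    {"slide": [10, 0, -3], "twist": [0, 0, 0], "hand": 2},
    {"slide": [10, 0, -8], "twist": [0, 0, 0], "hand": 2},
    {"slide": [8, 0, -12], "twist": [0, 0, 0], "hand": 2},
    {"slide": [8, 0, -12], "twist": [0, 0, 0], "hand": 2}
  ]
}}

```text
time_s: 18.9
tool_pos: [0.4858, 0.1213, 0.1779]
tcp_rot: [-0.002, 0.707, 0.707, 0.007]
wrist_force: [0.0, -0.3, -1.2]
gripper_width: 0.232
```

```bash
python3 - <<'E'
from h import *
s=manip.observe(); print(s['tool_pos'],s['wrist_force'],s['tcp_rot'])
d=snap('wrist','wrist18'); d=snap('scene','scene18')
c=d['img'][130:350,160:480,::-1]; cv2.imwrite('pics/s18c.png',cv2.resize(c,None,fx=2.5,fy=2.5,interpolation=cv2.INTER_CUBIC))
E
```

```text
[0.48576432 0.12128449 0.17794801] [ 0.04553408 -0.29951661 -1.18402114] [-0.00233104  0.70708806  0.7070838   0.00731793]
```

View pics/wrist18.png

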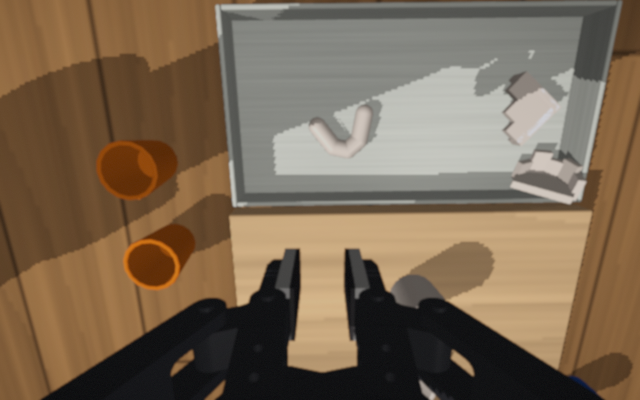

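View pics/s18c.png

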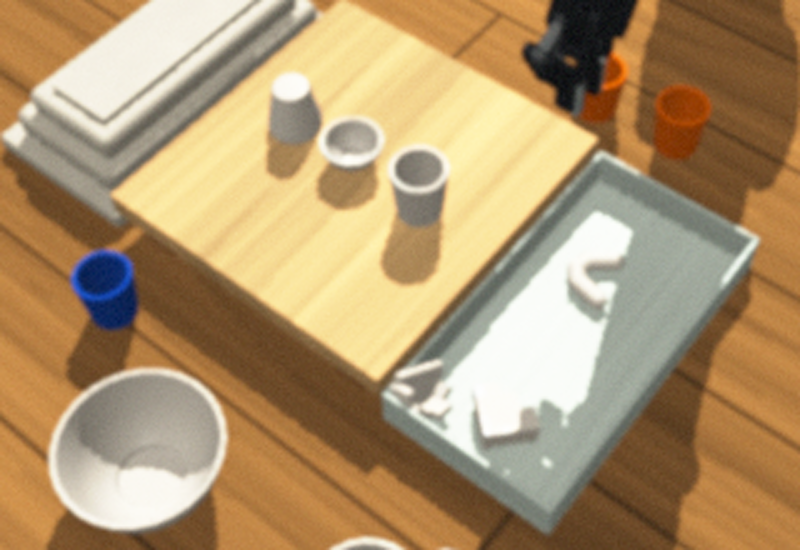

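The handle is in the tray and the pots haven't moved. The foot leans on edge against the tray's board-side wall near wrist pixel (548,175), so I'll check it more closely.

```bash
python3 - <<'E'
from h import *
d=snap('top','top19')
c=d['img'][120:165,210:320,::-1]; a=cv2.resize(c,None,fx=7,fy=7,interpolation=cv2.INTER_CUBIC)
import pickle
w=pickle.load(open('pics/wrist18.pkl','rb'))
c=w['img'][120:220,460:620,::-1]; b=cv2.resize(c,None,fx=4,fy=4,interpolation=cv2.INTER_CUBIC)
b=np.pad(b,((0,0),(0,a.shape[1]-b.shape[1]),(0,0)))[:280]
cv2.imwrite('pics/z19.png',np.vstack([a[:315],b]))
E
```

```text
(no output)
```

View pics/z19.png

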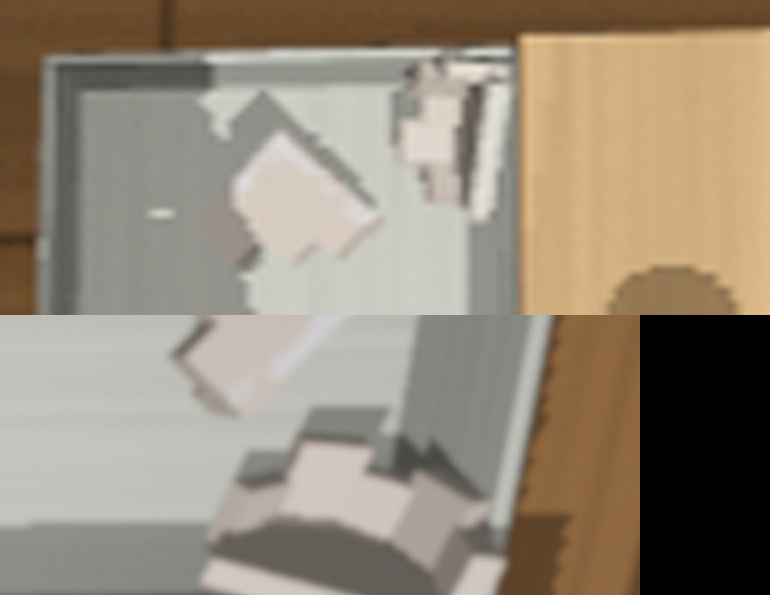

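```bash
python3 - <<'E'
from h import *
import pickle
t=pickle.load(open('pics/top19.pkl','rb'));w=pickle.load(open('pics/wrist18.pkl','rb'))
def tri(a,b):
    P=lambda d:K(d)@np.c_[cv2.Rodrigues(d['rvec'])[0],d['tvec']]
    X=cv2.triangulatePoints(P(t),P(w),np.array(a,float).reshape(2,1),np.array(b,float).reshape(2,1)); return (X[:3]/X[3]).ravel().round(4)
T=lambda x,y:(210+x/7-.4,120+y/7-.4); W=lambda x,y:(460+x/4-.4,120+(y-315)/4-.4)
print('plate -x corner',tri(T(482,220),W(205,583)))
print('plate +x corner',tri(T(505,85),W(500,562)))
print('mid wall top',tri(T(405,150),W(300,440)), tri(T(415,65),W(490,500)))
for z in (.02,.04,.05): print(z,ray(t,T(482,220),z).round(4),ray(t,T(505,85),z).round(4),ray(w,W(205,583),z).round(4),ray(w,W(500,562),z).round(4))
E
```

```text
plate -x corner [0.6595 0.1228 0.0316]
plate +x corner [0.707  0.1214 0.0481]
mid wall top [0.6887 0.1524 0.0105] [0.7092 0.1439 0.0453]
0.02 [0.6625 0.1248 0.02  ] [0.7093 0.1175 0.02  ] [0.6656 0.1194 0.02  ] [0.7343 0.1243 0.02  ]
0.04 [0.6582 0.1221 0.04  ] [0.7039 0.115  0.04  ] [0.654  0.1242 0.04  ] [0.7182 0.1287 0.04  ]
0.05 [0.656  0.1208 0.05  ] [0.7013 0.1137 0.05  ] [0.6482 0.1265 0.05  ] [0.7102 0.1309 0.05  ]
```

The foot lies entirely inside the tray in plan, with its top at about z = 0.048, below the board's top. It hasn't changed since it fell. In the scene view the pots are at the same pixels as at the start: beaker (327,206), dish (301,187), cone (277,173). The gripper is clear of everything.

```bash
python3 - <<'E'
from h import *
print(ticket.hand_in())
E
```

```text
the job is handed in; nothing more can be done
None
```

I swept all three broken pieces (corner, then foot, then handle) along the board and over its +y end into the scrap tray, and handed the job in at about 19 s. The fingers were about 2 cm apart and picked nothing up.

**Last checks:**
- **Pieces:** All three show inside the tray in the wrist and scene pictures.
- **Pots:** The three whole pots stand within about a pixel of where they started in the scene picture.
- **Arm:** The gripper was well clear above the tray, with the wrist force near zero. The highest wrist force I read was about 12 N, when I touched the board on purpose to find its height.

**What disagreed or was less than ideal:**
- **Fingertip height:** At this opening the fingertips stood about 7 mm above the reported TCP, not 17 mm ahead of it as stated. The first sweep therefore passed over the corner without moving it, and I found the true height by touching the board.
- **Foot:** It landed on edge in the tray's corner on the board side, leaning towards the walls rather than lying flat. By triangulation it is within the tray in plan, with its top at about 48 mm, which is above the 40 mm rim but below the board's top. One of its corners did not match well between cameras (up to about 15 mm). It did not move between pictures, so I left it.

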